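Sweep the loose caps off the board into the tray

ROBOT

A 6-joint arm with a two-finger parallel gripper is mounted at the origin on the work surface. World frame = base frame: x ahead of the robot, y to its left, z up, the work surface at z = 0. Lengths are in m, angles in rad, forces in N, time in s.
With the tool pointing down it reaches from about 0.25 to 0.775 m from the base axis. Payload 4 kg.
Tool frame: the origin (TCP) lies where the fingers leave the gripper's body, on its centre line; the fingertips stand 73 mm ahead of it and the grasp point (between the pads) lies 54 mm ahead of it; z points along the fingers, y is the line along which they close (so a half turn about z gives the same grasp; the last joint's range is limited). The gripper opens to 85 mm and grips with 20 to 120 N. Pads are 22 mm wide; open, the fingers measure 114 mm over their backs; the gripper's body (76 mm by 85 mm) begins 54 mm behind the grasp point. The pads swing forward as they close: fully open they stand 13 mm farther back than shut.
Start: joints at [-1.277, 0.087, 1.371, -0, 1.684, -0.103], TCP at [0.213, -0.507, 0.304] pointing down, gripper open.
Joint ranges: [-3.1, 3.1], [-0.76, 2.03], [0.27, 2.55], [-1.08, 4.22], [0.17, 2.65], [-2.57, 2.57]. Speed limits (rad/s): [2.79, 2.79, 3.14, 3.14, 3.14, 3.14].

INTERFACE

Orientations are given as a unit quaternion [x, y, z, w].
In Python, from workcell import r gives the robot as it stands.
- The arm moves only by the tool arm_command, never from a script. Its argument "increments" is a list of rows, each a list of 6 numbers: the shift along the tool's x, y, z in mm, then the turn, a rotation vector about the tool's x, y, z in rad. A call has 1 to 5 rows; each row is the pose to reach, as a shift and turn from the pose commanded when the call began, along the tool's axes at that moment; what a row does not reach only later rows make up. A row lasts 1/10 s, in which the tool goes at most 50 mm and 8.59 degrees, less where a joint would pass 70% of its speed; a pose out of reach is approached as far as the arm can. A call with a gripper value outside its range is refused whole. "claw" is the opening, from -1 (shut) to 1 (fully open), set as the call begins (left out, the last holds). The fingers move at their own pace and stop on an object; "force" is the grip in N (left out, the last holds). Time passes only in rows, so rows that repeat a pose let the fingers close. It gives the time, the measured TCP pose, the force, the opening and the grip force at its end, in the units of the state.
- r.get_obs(): the state, without advancing time (a new reading comes with each control period).
- r.read_camera(name): name is "scene" or "top"; returns (picture, depth): 420x560x3 uint8, red, green, blue; 420x560 float32, m along the optical axis (not along the pixel's ray), 0 where there is no reading.
- r.camera_model(name): a dict with "intrinsics" (3x3 intrinsics, pixels), "extrinsics" (4x4, takes a point from camera to world coordinates). Camera axes: x right, y up, looking along -z (the intrinsics and any distortion apply to the point x, -y, -z); pixel columns grow to the right and rows downward; lengths in m; the calibration is good to about 2 mm. A picture is of the moment at which its call begins. camera_model takes no time and is no camera call.
- r.job_done(): hands the job in; it is judged then, once.
Trained networks look in the newest picture that a camera, given by its name, has taken for a name from the list of things; names that differ only in an ending like _2 or _b are one class to them, and where a whole thing is asked for, a point or a joint stands for the part that bears it (a point fixed in the world has none). Each returns a list of dicts, best first, with "conf" (0 to 1); they miss things now and then, are a little off and sometimes report something else, mostly with a low value. They report only what shows in the picture. A call takes as long as a camera call.
- r.recognise(thing, camera): "bbox" ([left, top, width, height] in pixels, round what is visible of it).
- r.masks_of(thing, camera): "mask" (420x560 bool, what is visible of it) and "bbox" ([left, top, width, height] in pixels, round what is visible of it).
The state is a dict: "clock": time; "joint_positions": joint angles; "joint_vel": joint speeds; "effort": joint torques, N m; "ee_pos": TCP position; "orientation": TCP orientation; "ft_force": force on the tool from outside, world axes, zero at the start; "moment": the same for the moment, N m; "gripper_width": finger opening in m; "grip_force": force on a finger pad.
Only numpy, scipy, OpenCV 4.12 (cv2) and the standard library are available. Lean on these libraries where they do the work, as an engineer would, in place of code of your own. Each camera call takes 0.05 s, during which the arm holds its last target. There are 200 camera calls.

TASK

Clear the sample caps from the black board: sweep the three round metal caps across the board and over its end into the open tray that stands against it, using the fingers as a broom. Only push the caps, do not pick them up, and leave the two little glass beakers on the board, and everything else, standing where they are.

Things in the scene. Friction and masses are not known exactly. Their poses are not given: they have to be found in the camera images.
- board: fixed black plastic board lying on the bench, 240 mm along its x, 280 mm along its y, 30 mm thick, its top 30 mm above the bench; origin at the centre of its underside. Its two ends are at y = +140 and -140 mm in its frame: the open tray stands at one of them and the closed case at the other (either way round)
- tray: fixed open steel tray against one end of the board (1 mm gap), 240 mm along its x (as the board's end), 110 mm along its y, walls 24 mm high and 4 mm thick (6 mm lower than the board's top), floor 4 mm; its x and y axes are parallel to the board's. Origin at the centre of its underside, 196 mm from the board's centre
- case: fixed closed grey instrument case, the same footprint and height as the tray (240 x 110 x 24 mm), against the other end of the board. Origin at the centre of its underside
- cap_a: bright metal screw cap, a ribbed disc 30 mm in diameter and 12 mm high, about 25 g, lying flat on the board at the start; slides easily. Origin at the centre of its underside, z up; the disc is round, so its yaw means nothing
- cap_b: bright metal screw cap, a ribbed disc 30 mm in diameter and 12 mm high, about 25 g, lying flat on the board at the start; slides easily. Origin at the centre of its underside, z up; the disc is round, so its yaw means nothing
- cap_c: bright metal screw cap, a ribbed disc 30 mm in diameter and 12 mm high, about 25 g, lying flat on the board at the start; slides easily. Origin at the centre of its underside, z up; the disc is round, so its yaw means nothing
- beaker_a: small clear glass beaker, 36 mm across, 45 mm high, about 50 g, standing on the board near one end. Origin at the centre of its underside. To be left alone
- beaker_b: small clear glass beaker, 36 mm across, 45 mm high, about 50 g, standing on the board near one end. Origin at the centre of its underside. To be left alone
- marker: marker pen, 135 mm long along its x, 14 mm thick, lying on the closed case; origin under it near its middle. To be left alone
- stopwatch: round black digital stopwatch, 64 mm across, 16 mm high, lying on the bench to the left; origin at the centre of its underside. To be left alone
- vial: amber glass vial, 24 mm across, 45 mm high, standing on the closed case; origin at the centre of its underside. To be left alone
- wash_bottle: white plastic wash bottle, 60 mm across, 190 mm high, standing on the bench to the left; origin at the centre of its underside. To be left alone
- paper_cup: paper cup, 72 mm across, 80 mm high, standing on the bench to the right; origin at the centre of its underside. To be left alone

How it is judged:
At the end, for the whole second after the job is handed in: All three caps lie at rest inside the tray's walls, below the board's top; both beakers stand upright within 12 mm of where they started (x of cap_a in the frame of tray between -0.118 and 0.118 m and y of cap_a in the frame of tray between -0.053 and 0.053 m and height (world z) of each of cap_a, cap_b, cap_c below 0.028 m and linear speed of each of cap_a, cap_b, cap_c below 0.03 m/s and x of cap_b in the frame of tray between -0.118 and 0.118 m and y of cap_b in the frame of tray between -0.053 and 0.053 m and x of cap_c in the frame of tray between -0.118 and 0.118 m and y of cap_c in the frame of tray between -0.053 and 0.053 m and distance of each of beaker_a, beaker_b from where it was at the start of the episode below 0.012 m and angle between each of beaker_a, beaker_b's own z axis and vertical below 0.15 rad); the robot touches nothing.
It fails at once if a cap was picked up (level and more than 10 mm above the board's top, or at any tilt more than 22 mm above it) (height (world z) of any of cap_a, cap_b, cap_c above 0.052 m or (height (world z) of cap_a above 0.04 m and angle between cap_a's own z axis and vertical below 0.4 rad) or (height (world z) of cap_b above 0.04 m and angle between cap_b's own z axis and vertical below 0.4 rad) or (height (world z) of cap_c above 0.04 m and angle between cap_c's own z axis and vertical below 0.4 rad)).
It fails at once if a beaker was pushed more than 12 mm or tipped (distance of any of beaker_a, beaker_b from where it was at the start of the episode above 0.012 m or angle between any of beaker_a, beaker_b's own z axis and vertical above 0.3 rad).
It fails at once if another thing on the bench was moved by more than 20 mm (distance of any of stopwatch, wash_bottle, paper_cup, vial, marker from where it was at the start of the episode above 0.02 m).
It also fails if it takes over 58 s, if anything falls off the work surface, if the arm or the gripper's body presses on something with over 40 N, if the wrist force passes 120 N, or if a joint passes its speed limit or range.

## Working session

There is one attempt and no reset: what is moved stays moved. The work goes in short steps, Python scripts to look and compute and a tool call to move; the robot and the scene stay as the last step left them, time stands still between calls to the robot, and variables do not carry over. Pictures are saved under pics/ and viewed, at most 10 in all, crops included, and the job is handed in when it is done.

Besides the shell and the picture viewer there is one more tool, called after "Emit:" in YAML: its name, and indented under it one key for each argument. arm_command: Moves the arm, as the interface text tells. Its arguments: {"type":"object","properties":{"increments":{"type":"array","items":{"type":"array","items":{"type":"number"}}},"claw":{"type":"number"},"force":{"type":"number"}},"required":["increments"]}

```bash
mkdir -p pics
cat > h.py <<'E'
import numpy as np,cv2
from workcell import r
def world(cam,d,mask):
    m=r.camera_model(cam);K=np.array(m["intrinsics"]);T=np.array(m["extrinsics"])
    v,u=np.nonzero(mask&(d>0));z=d[v,u]
    p=np.stack([(u-K[0,2])/K[0,0]*z,-(v-K[1,2])/K[1,1]*z,-z,np.ones_like(z)])
    return (T@p)[:3].T
E
python3 - <<'E'
from h import *
im,d=r.read_camera("top");cv2.imwrite("pics/top.png",im[:,:,::-1])
im2,d2=r.read_camera("scene");cv2.imwrite("pics/scene.png",im2[:,:,::-1])
np.save("d.npy",d)
print({k:(v.shape if hasattr(v,'shape') else v) for k,v in r.camera_model("top").items()})
for t in ["board","tray","case","cap_a","beaker_a","marker","stopwatch","vial","wash_bottle","paper_cup"]:
    for o in r.masks_of(t,"top")[:5]:
        p=world("top",d,o["mask"])
        if len(p)<5: print(t,o["conf"],o["bbox"],"few");continue
        q=p[:,:2].astype(np.float32);rc=cv2.minAreaRect(q)
        hi=p[p[:,2]>np.percentile(p[:,2],60)]
        print(t,round(o["conf"],2),o["bbox"],"rect",np.round(rc[0],3),np.round(rc[1],3),round(rc[2],1),"med",np.round(np.median(p,0),3),"zmax",round(np.percentile(p[:,2],95),3))
s=r.get_obs();print(s)
E
```

```text
{'intrinsics': (3, 3), 'extrinsics': (4, 4)}
board 0.61 [255.1, 164.3, 111.3, 98.7] rect [ 0.536 -0.062] [0.251 0.286] 4.2 med [ 0.531 -0.06   0.029] zmax 0.035
tray 0.59 [217.0, 174.6, 44.8, 88.4] rect [0.519 0.134] [0.241 0.114] 4.5 med [0.518 0.134 0.004] zmax 0.024
case 0.69 [360.3, 159.9, 46.2, 93.0] rect [ 0.55  -0.262] [0.247 0.123] 5.1 med [ 0.546 -0.256  0.023] zmax 0.028
cap_a 0.69 [300.7, 173.8, 10.7, 11.1] rect [ 0.615 -0.048] [0.028 0.028] 3.9 med [ 0.615 -0.049  0.041] zmax 0.046
cap_a 0.64 [316.0, 233.0, 8.2, 12.1] rect [ 0.463 -0.086] [0.027 0.026] 87.0 med [ 0.463 -0.086  0.042] zmax 0.047
beaker_a 0.48 [267.9, 191.0, 15.4, 10.3] rect [0.575 0.039] [0.035 0.035] 71.1 med [0.579 0.039 0.052] zmax 0.077
marker 0.55 [382.0, 193.4, 9.5, 47.5] rect [ 0.519 -0.266] [0.014 0.127] 89.7 med [ 0.51  -0.264  0.036] zmax 0.041
marker 0.25 [310.4, 204.6, 13.0, 13.7] rect [ 0.533 -0.079] [0.027 0.028] 90.0 med [ 0.533 -0.079  0.042] zmax 0.047
stopwatch 0.81 [119.8, 258.7, 20.0, 21.0] rect [0.384 0.43 ] [0.062 0.059] 88.7 med [0.384 0.429 0.015] zmax 0.021
wash_bottle 0.55 [76.5, 
[... 244 characters left out ...]
 array([-1.27710994e+00,  8.71925485e-02,  1.37070386e+00, -5.49789206e-05,
        1.68360047e+00, -1.03116065e-01]), 'joint_vel': array([ 5.50637355e-04, -1.27775069e-03,  2.08018200e-05,  1.31202923e-03,
        9.84236201e-04,  1.16155459e-03]), 'effort': array([-4.36972541e-04, -3.51447344e+01, -3.13267386e+01, -2.14959241e-04,
        3.59429869e-04, -1.62948545e-06]), 'ee_pos': array([ 0.21253561, -0.50728174,  0.30394299]), 'orientation': array([ 9.80383561e-01,  1.97099136e-01, -2.26343982e-05,  5.02714167e-05]), 'ft_force': array([-0.05258655,  0.47928472,  0.6347237 ]), 'moment': array([-0.0715791 ,  0.03338209,  0.0292318 ]), 'grip_force': 0.0, 'gripper_width': 0.085511560666711}
```

View pics/top.png

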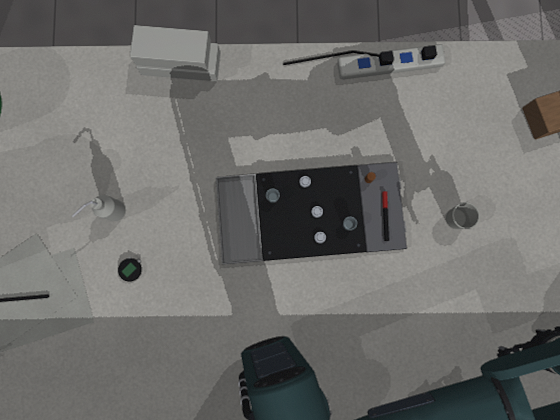

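View pics/scene.png

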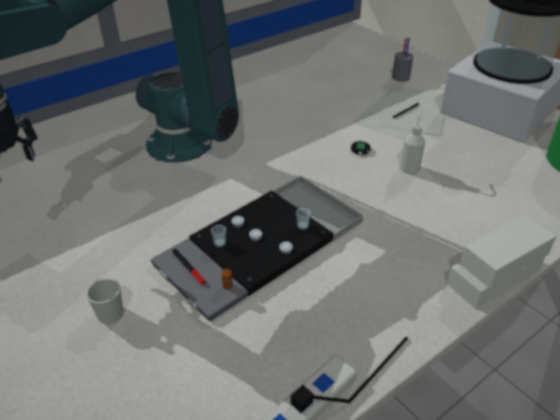

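The top view shows the open tray at left (px 238,220) and the case at right. The caps are at px (305,182), (317,212) and (320,237), and the beakers at (272,195) by the tray and (349,223) by the case. The scene view agrees. Next I'll convert everything into the board frame.

```bash
cat >> h.py <<'E'
YAW=np.radians(4.5);C=np.array([.5345,-.062]);EX=np.array([np.cos(YAW),np.sin(YAW)]);EY=np.array([-EX[1],EX[0]])
def bf(p): p=np.asarray(p)[...,:2]-C; return np.stack([p@EX,p@EY],-1)
def clusters():
    im,d=r.read_camera("top");p=world("top",d,np.ones(d.shape,bool));P=np.full(d.shape+(3,),np.nan);P[d>0]=p
    b=bf(P);m=(abs(b[...,0])<.125)&(abs(b[...,1])<.26)&(P[...,2]>.0365)&(P[...,2]<.09)
    n,l,st,_=cv2.connectedComponentsWithStats(m.astype(np.uint8))
    for i in range(1,n):
        k=l==i
        if k.sum()<12: continue
        c=b[k];print("px",st[i,:4],"board xy mid mm",np.round((c.max(0)+c.min(0))*500),"size",np.round(np.ptp(c,axis=0)*1000),"z",np.round(np.nanmedian(P[k][:,2]),3))
    return im
def tool():
    from scipy.spatial.transform import Rotation as R
    s=r.get_obs();print("t",round(s["clock"],2),"board mm",np.round(bf(s["ee_pos"])*1000,1),"z",np.round(s["ee_pos"][2]*1000,1),"toolx yaw-board deg",np.round(np.degrees(np.arctan2(*R.from_quat(s["orientation"]).as_matrix()[[1,0],0])-YAW),2),"w",s["gripper_width"])
E
python3 - <<'E'
from h import *
clusters();tool()
T=np.array(r.camera_model("top")["extrinsics"]);print(T[:3,3])
from scipy.spatial.transform import Rotation as R
s=r.get_obs();M=R.from_quat(s["orientation"]).as_matrix()
for n,b in {"C":(-.073,-.062)}.items():
    w=np.append(C+b[0]*EX+b[1]*EY,.2);print(n,w,np.round(M.T@(w-s["ee_pos"])*1000))
E
```

```text
px [366 172  10  11] board xy mid mm [  74. -167.] size [22. 23.] z 0.068
px [300 176  11  11] board xy mid mm [81.  7.] size [29. 28.] z 0.042
px [266 188  14  14] board xy mid mm [48. 98.] size [35. 35.] z 0.07
px [383 191   5  11] board xy mid mm [  21. -205.] size [28. 12.] z 0.039
px [312 206  11  11] board xy mid mm [ -3. -17.] size [28. 28.] z 0.042
px [343 216  15  14] board xy mid mm [-45. -98.] size [35. 35.] z 0.068
px [384 216   5   9] board xy mid mm [ -44. -200.] size [22. 12.] z 0.038
px [315 231  11  12] board xy mid mm [-72. -18.] size [30. 28.] z 0.042
px [385 230   5  11] board xy mid mm [ -84. -197.] size [27. 13.] z 0.038
t 0.65 board mm [-355.9 -418.6] z 304.0 toolx yaw-board deg 18.24 w 0.08539758482282109
[0.37784815 0.02035499 1.40564467]
C [ 0.4665895  -0.12953639  0.2       ] [ 380. -250.  104.]
```

Emit:
arm_command:
  increments:
    - [38,-25,0,0,0,-0.12]
    - [76,-50,0,0,0,-0.25]
    - [114,-75,10,0,0,-0.38]
    - [152,-100,20,0,0,-0.5]
    - [190,-125,30,0,0,-0.63]
  claw: -0.6

```text
clock: 1.15
ee_pos: [0.3402, -0.317, 0.2739]
orientation: [0.87, 0.493, 0.0, 0.001]
ft_force: [0.4, 0.2, -0.5]
gripper_width: 0.0175
grip_force: 0.0
```

```bash
cat >> h.py <<'E'
def to(b,z):
    from scipy.spatial.transform import Rotation as R
    tool();s=r.get_obs();M=R.from_quat(s["orientation"]).as_matrix()
    print(np.round(M.T@(np.append(C+b[0]*EX+b[1]*EY,z)-s["ee_pos"])*1000,1))
E
python3 -c "
from h import *
to((-.072,-.058),.2)"
```

```text
t 1.15 board mm [-213.7 -239. ] z 273.9 toolx yaw-board deg 54.6 w 0.017506438738178007
[229.7  10.6  73.8]
```

Emit:
arm_command:
  increments:
    - [46,2,10,0,0,-0.12]
    - [92,4,20,0,0,-0.25]
    - [138,6,40,0,0,-0.38]
    - [184,8,60,0,0,-0.5]
    - [230,10,74,0,0,-0.62]

```text
clock: 1.65
ee_pos: [0.4675, -0.1251, 0.1989]
orientation: [0.678, 0.735, -0.0, -0.0]
ft_force: [0.7, -1.0, -0.8]
gripper_width: 0.0171
grip_force: 0.0
```

Emit:
arm_command:
  increments:
    - [0,0,0,0,0,0]
    - [0,0,0,0,0,0]

```text
clock: 1.85
ee_pos: [0.4672, -0.126, 0.1995]
orientation: [0.679, 0.734, -0.001, -0.0]
ft_force: [0.5, -0.1, -0.8]
gripper_width: 0.0171
grip_force: 0.0
```

```bash
python3 -c "
from h import *
to((-.072,-.058),.2)"
```

```text
t 1.85 board mm [-72.1 -58.6] z 199.5 toolx yaw-board deg 89.97 w 0.017114557657513192
[ 0.6  0.1 -0.5]
```

Emit:
arm_command:
  increments:
    - [0,0,30,0,0,0]
    - [0,0,60,0,0,0]
    - [0,0,80,0,0,0]
    - [0,0,93,0,0,0]
    - [0,0,93,0,0,0]

```text
clock: 2.35
ee_pos: [0.4658, -0.1278, 0.1056]
orientation: [0.681, 0.733, -0.001, -0.001]
ft_force: [0.0, 0.4, 0.1]
gripper_width: 0.0172
grip_force: 0.0
```

Run:
```python
from h import *
tool();im,d=r.read_camera("scene");cv2.imwrite("pics/s2.png",cv2.resize(im[160:310,140:360,::-1],None,fx=3.5,fy=3.5,interpolation=2))
```

```text
t 2.35 board mm [-73.6 -60.2] z 105.6 toolx yaw-board deg 89.72 w 0.017238363657254226
```

View pics/s2.png

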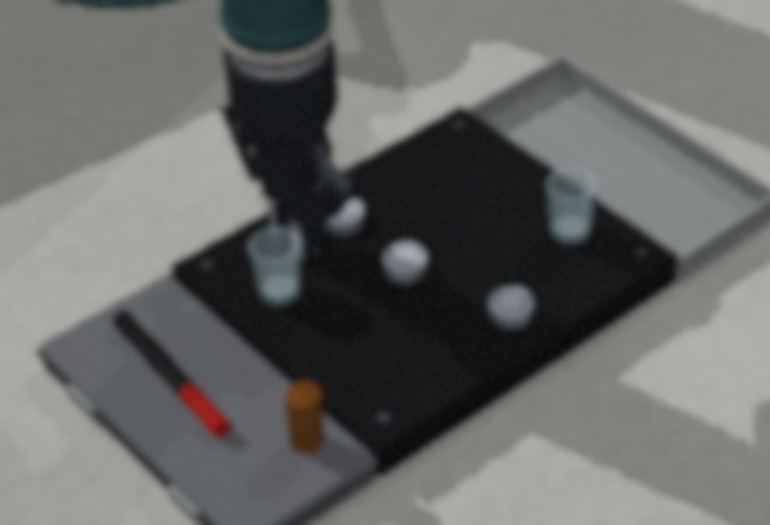

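The fingers stand behind cap C at crop px (345,213) and the beaker at (277,262) hasn't moved. Now I'll push.

Emit:
arm_command:
  increments:
    - [8,1,0,0,0,0]
    - [18,1,0,0,0,0]
    - [32,1,0,0,0,0]
    - [48,1,0,0,0,0]
    - [65,1,0,0,0,0]

```text
clock: 2.9
ee_pos: [0.4634, -0.0607, 0.1078]
orientation: [0.68, 0.734, 0.0, 0.001]
ft_force: [0.1, -0.4, 0.9]
gripper_width: 0.0172
grip_force: 0.4
```

Emit:
arm_command:
  increments:
    - [18,0,0,0,0,0]
    - [36,0,0,0,0,0]
    - [54,0,0,0,0,0]
    - [72,0,0,0,0,0]
    - [88,0,0,0,0,0]

```text
clock: 3.4
ee_pos: [0.4564, 0.0276, 0.1078]
orientation: [0.679, 0.734, 0.0, 0.001]
ft_force: [0.3, -1.5, 2.0]
gripper_width: 0.0173
grip_force: 0.4
```

Run:
```python
from h import *
tool();im,d=r.read_camera("scene");cv2.imwrite("pics/s3.png",cv2.resize(im[160:310,140:360,::-1],None,fx=3.5,fy=3.5,interpolation=2))
```

```text
t 3.4 board mm [-70.9  95.4] z 107.8 toolx yaw-board deg 89.94 w 0.017281482434696935
```

View pics/s3.png

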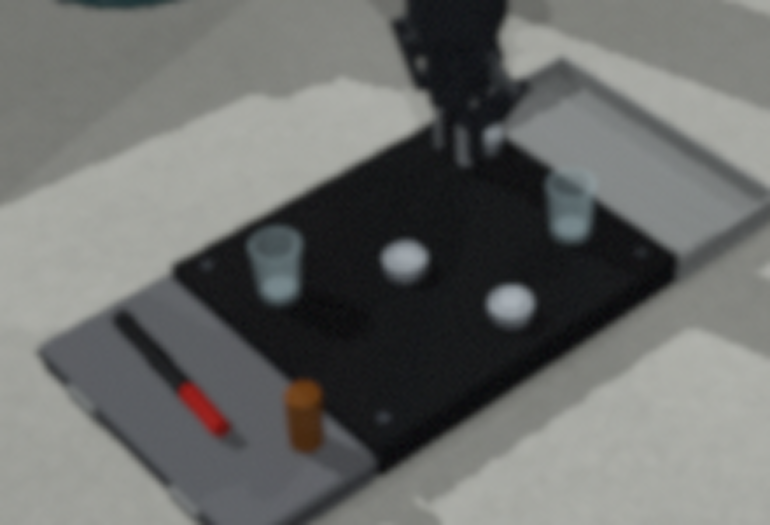

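The cap sits cradled ahead of the fingers at (493,138), right at the edge, and nothing else has moved. I'll push it over, then lift.

Emit:
arm_command:
  increments:
    - [16,0,0,0,0,0]
    - [32,0,0,0,0,0]
    - [48,0,0,0,0,0]
    - [64,0,0,0,0,0]
    - [78,0,0,0,0,0]

```text
clock: 3.95
ee_pos: [0.4502, 0.1047, 0.1073]
orientation: [0.679, 0.734, 0.0, 0.0]
ft_force: [-0.9, 0.1, -0.0]
gripper_width: 0.017
grip_force: 0.0
```

Emit:
arm_command:
  increments:
    - [0,0,0,0,0,0]
    - [0,0,-30,0,0,0]
    - [0,0,-70,0,0,0]
    - [-20,10,-94,0,0,0]
    - [-60,20,-94,0,0,0]

```text
clock: 4.45
ee_pos: [0.4773, 0.0459, 0.2064]
orientation: [0.678, 0.735, 0.004, 0.004]
ft_force: [0.9, 0.1, 0.7]
gripper_width: 0.0173
grip_force: 0.0
```

Emit:
arm_command:
  increments:
    - [-45,12,0,0,0,0]
    - [-90,25,0,0,0,0]
    - [-135,37,0,0,0,0]
    - [-172,47,0,0,0,0]
    - [-172,47,0,0,0,0]

```text
clock: 4.95
ee_pos: [0.5356, -0.1276, 0.2009]
orientation: [0.682, 0.732, -0.001, 0.001]
ft_force: [-0.3, 0.4, -0.8]
gripper_width: 0.017
grip_force: 0.0
```

Run:
```python
from h import *
im,d=r.read_camera("scene");cv2.imwrite("pics/s4.png",cv2.resize(im[160:310,140:360,::-1],None,fx=3.5,fy=3.5,interpolation=2))
to((-.004,-.058),.2)
```

```text
t 5.0 board mm [ -4.5 -63.1] z 200.7 toolx yaw-board deg 89.63 w 0.017037544548080263
[5.1 0.5 0.7]
```

View pics/s4.png

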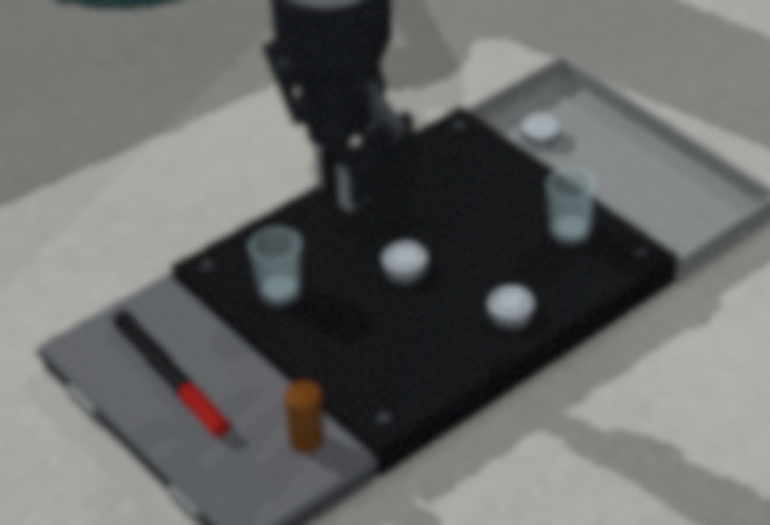

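Cap C lies flat in the tray at (540,127), and both beakers are in place. Next is cap B.

Emit:
arm_command:
  increments:
    - [3,0,30,0,0,0]
    - [3,0,60,0,0,0]
    - [3,0,82,0,0,0]
    - [3,0,94,0,0,0]
    - [3,0,94,0,0,0]

```text
clock: 5.5
ee_pos: [0.5333, -0.1185, 0.105]
orientation: [0.679, 0.734, -0.001, -0.002]
ft_force: [0.6, 0.6, 0.8]
gripper_width: 0.0171
grip_force: 0.0
```

Emit:
arm_command:
  increments:
    - [8,1,0,0,0,0]
    - [18,1,0,0,0,0]
    - [32,1,0,0,0,0]
    - [48,-1,0,0,0,0]
    - [65,-3,0,0,0,0]

```text
clock: 6.0
ee_pos: [0.5269, -0.0538, 0.1077]
orientation: [0.68, 0.734, 0.0, 0.001]
ft_force: [-0.0, -1.1, 0.7]
gripper_width: 0.0172
grip_force: 0.5
```

Run:
```python
from h import *
im,d=r.read_camera("scene");cv2.imwrite("pics/s5.png",cv2.resize(im[160:310,140:360,::-1],None,fx=3.5,fy=3.5,interpolation=2))
tool()
```

```text
t 6.05 board mm [-7.6 11.4] z 107.3 toolx yaw-board deg 89.98 w 0.017154406884185024
```

View pics/s5.png

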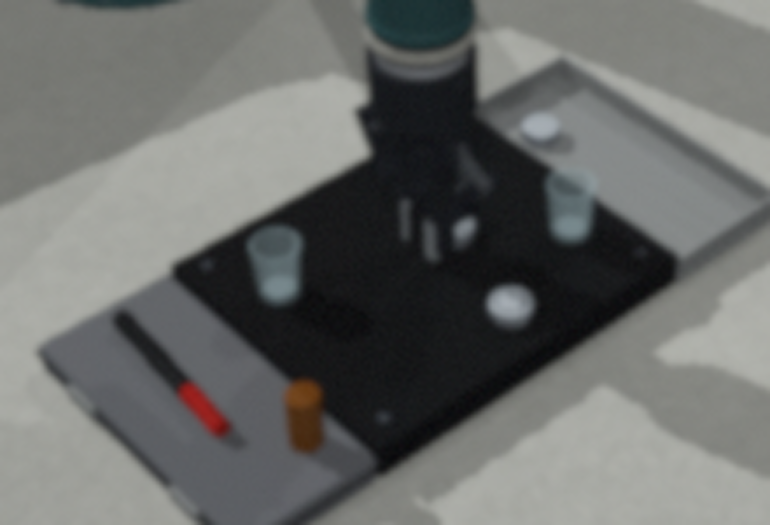

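Cap B is cradled at (463,230) and the beakers are still. I'll drift a bit towards -x for beaker clearance and keep pushing.

Emit:
arm_command:
  increments:
    - [16,-4,0,0,0,0]
    - [33,-8,0,0,0,0]
    - [50,-12,0,0,0,0]
    - [67,-14,0,0,0,0]
    - [84,-14,0,0,0,0]

```text
clock: 6.55
ee_pos: [0.5056, 0.0287, 0.1068]
orientation: [0.68, 0.733, -0.0, -0.0]
ft_force: [0.9, -1.5, -0.1]
gripper_width: 0.0173
grip_force: 0.3
```

Emit:
arm_command:
  increments:
    - [17,0,0,0,0,0]
    - [34,0,0,0,0,0]
    - [50,0,0,0,0,0]
    - [66,0,0,0,0,0]
    - [78,0,0,0,0,0]

```text
clock: 7.05
ee_pos: [0.4998, 0.1067, 0.1067]
orientation: [0.679, 0.734, -0.0, -0.0]
ft_force: [-0.1, 0.4, 0.5]
gripper_width: 0.0174
grip_force: 0.0
```

Emit:
arm_command:
  increments:
    - [0,0,0,0,0,0]
    - [0,0,-30,0,0,0]
    - [0,0,-70,0,0,0]
    - [-10,10,-94,0,0,0]
    - [-45,30,-94,0,0,0]

```text
clock: 7.55
ee_pos: [0.5355, 0.064, 0.2064]
orientation: [0.678, 0.735, 0.004, 0.003]
ft_force: [0.4, -0.5, -0.3]
gripper_width: 0.0168
grip_force: 0.0
```

Emit:
arm_command:
  increments:
    - [-42,20,0,0,0,0]
    - [-84,40,0,0,0,0]
    - [-126,60,0,0,0,0]
    - [-160,70,0,0,0,0]
    - [-160,70,0,0,0,0]

```text
clock: 8.05
ee_pos: [0.6166, -0.0968, 0.2001]
orientation: [0.682, 0.731, -0.001, 0.001]
ft_force: [0.4, 1.4, -0.4]
gripper_width: 0.0172
grip_force: 0.0
```

Run:
```python
from h import *
im,d=r.read_camera("scene");cv2.imwrite("pics/s6.png",cv2.resize(im[160:310,140:360,::-1],None,fx=3.5,fy=3.5,interpolation=2))
clusters();to((.079,-.035),.2)
```

```text
px [366 172  10  10] board xy mid mm [  74. -167.] size [23. 21.] z 0.067
px [266 188  14  14] board xy mid mm [48. 98.] size [35. 34.] z 0.071
px [383 192   5  15] board xy mid mm [  13. -203.] size [37. 12.] z 0.038
px [354 219   5  10] board xy mid mm [ -47. -115.] size [26. 17.] z 0.073
px [385 227   4  11] board xy mid mm [ -76. -197.] size [27.  8.] z 0.039
t 8.15 board mm [ 78.4 -36.9] z 200.3 toolx yaw-board deg 89.72 w 0.01711274007457329
[1.9 0.6 0.3]
```

View pics/s6.png

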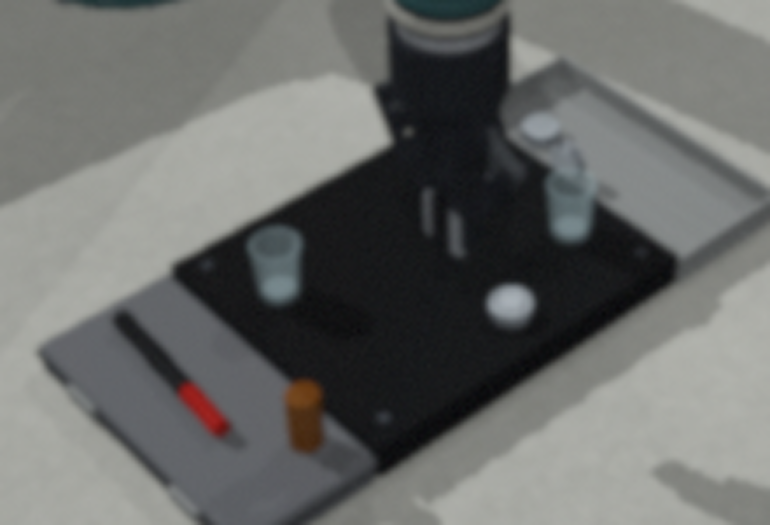

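Cap B has left the board and shows behind beaker A at about (572,160); I'll check it once the arm is clear. For cap A at (510,303) I'll narrow the cradle slightly and drift towards +x past the beaker.

Emit:
arm_command:
  increments:
    - [0,2,30,0,0,0]
    - [0,2,60,0,0,0]
    - [0,2,80,0,0,0]
    - [0,2,92,0,0,0]
    - [0,2,92,0,0,0]
  claw: -0.67

```text
clock: 8.65
ee_pos: [0.6163, -0.09, 0.1068]
orientation: [0.679, 0.734, -0.001, -0.002]
ft_force: [-0.2, -0.4, 0.6]
gripper_width: 0.0144
grip_force: 0.0
```

Emit:
arm_command:
  increments:
    - [10,0,0,0,0,0]
    - [22,1,0,0,0,0]
    - [36,5,0,0,0,0]
    - [50,9,0,0,0,0]
    - [64,13,0,0,0,0]

```text
clock: 9.15
ee_pos: [0.6265, -0.025, 0.1097]
orientation: [0.679, 0.734, 0.0, 0.001]
ft_force: [0.3, -0.2, 0.7]
gripper_width: 0.0139
grip_force: 0.3
```

Run:
```python
from h import *
im,d=r.read_camera("scene");cv2.imwrite("pics/s7.png",cv2.resize(im[160:310,140:360,::-1],None,fx=3.5,fy=3.5,interpolation=2))
clusters();tool()
```

```text
px [365 172  11  11] board xy mid mm [  74. -167.] size [23. 23.] z 0.067
px [281 174  10   9] board xy mid mm [94. 60.] size [23. 23.] z 0.042
px [275 190   5  12] board xy mid mm [46. 87.] size [27. 12.] z 0.071
px [383 191   5   8] board xy mid mm [  25. -205.] size [20. 11.] z 0.038
px [383 200   5   7] board xy mid mm [   3. -202.] size [16.  9.] z 0.038
px [343 216  15  14] board xy mid mm [-45. -98.] size [34. 35.] z 0.069
px [384 225   6  14] board xy mid mm [ -75. -197.] size [35. 11.] z 0.038
t 9.25 board mm [94.6 30.7] z 109.2 toolx yaw-board deg 90.03 w 0.014199060087979627
```

View pics/s7.png

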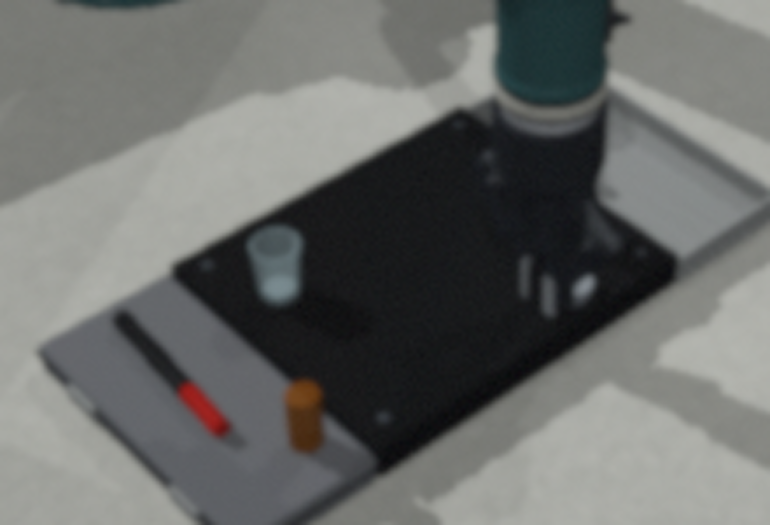

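Cap A is cradled at (585,288), board position about (95,58) mm. I'll move on along x≈97, clear of beaker A.

Emit:
arm_command:
  increments:
    - [14,2,1,0,0,0]
    - [29,3,1,0,0,0]
    - [44,3,1,0,0,0]
    - [59,3,1,0,0,0]
    - [74,3,1,0,0,0]

```text
clock: 9.75
ee_pos: [0.623, 0.0489, 0.1078]
orientation: [0.68, 0.734, -0.0, -0.0]
ft_force: [0.2, -0.0, -0.7]
gripper_width: 0.0143
grip_force: 0.1
```

Emit:
arm_command:
  increments:
    - [15,-1,0,0,0,0]
    - [30,-2,0,0,0,0]
    - [45,-3,0,0,0,0]
    - [60,-3,0,0,0,0]
    - [70,-3,0,0,0,0]

```text
clock: 10.25
ee_pos: [0.6147, 0.1186, 0.1079]
orientation: [0.679, 0.734, 0.0, -0.0]
ft_force: [-0.6, -0.2, 1.3]
gripper_width: 0.0144
grip_force: 0.0
```

Emit:
arm_command:
  increments:
    - [0,0,0,0,0,0]
    - [0,0,-40,0,0,0]
    - [0,0,-85,0,0,0]
    - [-40,-20,-110,0,0,0]
    - [-85,-40,-110,0,0,0]

```text
clock: 10.75
ee_pos: [0.5838, 0.0293, 0.224]
orientation: [0.679, 0.734, 0.004, 0.005]
ft_force: [0.4, -1.4, 0.3]
gripper_width: 0.0137
grip_force: 0.0
```

Emit:
arm_command:
  increments:
    - [-40,-25,0,0,0,0]
    - [-80,-50,0,0,0,0]
    - [-120,-75,0,0,0,0]
    - [-160,-100,0,0,0,0]
    - [-160,-100,0,0,0,0]

```text
clock: 11.25
ee_pos: [0.4917, -0.1427, 0.2182]
orientation: [0.683, 0.731, -0.001, 0.001]
ft_force: [-0.3, 0.3, -0.0]
gripper_width: 0.0142
grip_force: 0.0
```

Run:
```python
from h import *
im=clusters();tool()
d=r.read_camera("top")[1]
for o in r.masks_of("cap_a","top"):
    p=world("top",d,o["mask"]); b=bf(p); print(round(o["conf"],2),o["bbox"],np.round((b.max(0)+b.min(0))*500),np.round(np.percentile(p[:,2],[10,50,90]),3))
im2,_=r.read_camera("scene")
A=cv2.resize(im[150:280,200:420],(780,461));B=cv2.resize(im2[150:310,140:380],None,fx=3.2,fy=3.2)
cv2.imwrite("pics/s8.png",B[:,:,::-1]);cv2.imwrite("pics/t8.png",A[:,:,::-1])
```

```text
px [366 172  10  11] board xy mid mm [  75. -167.] size [23. 21.] z 0.067
px [266 188  14  14] board xy mid mm [48. 98.] size [35. 35.] z 0.071
t 11.3 board mm [-47.6 -75. ] z 218.2 toolx yaw-board deg 89.51 w 0.013770828201739405
0.6 [256.8, 164.6, 109.7, 95.3] [-2. -1.] [0.026 0.029 0.033]
```

View pics/s8.png

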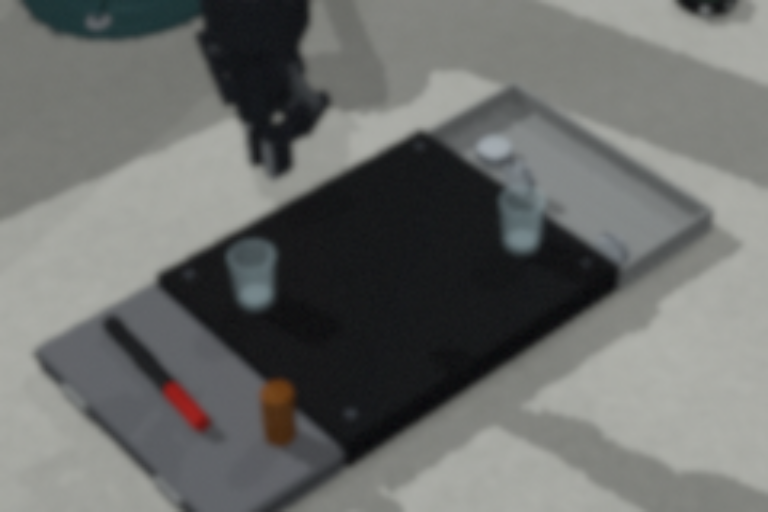

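View pics/t8.png

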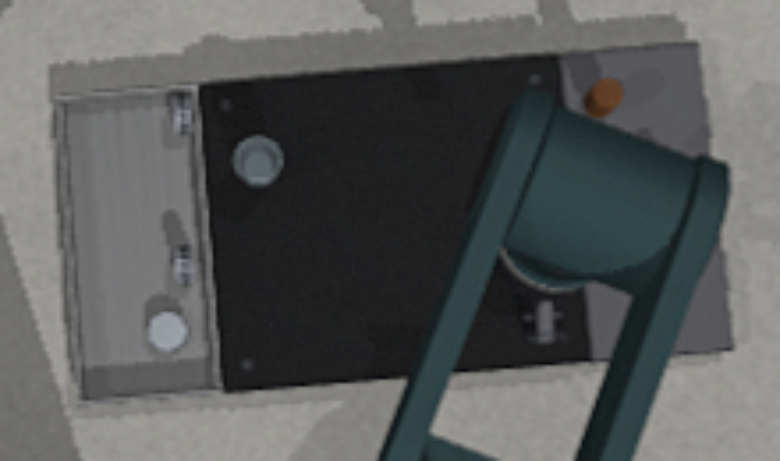

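The scene view shows the board cleared of caps. Beakers A at (521,220) and B at (252,275) are standing. One cap lies flat in the tray; in the top crop the other two, at about (182,112) and (182,265), seem to stand on edge by the near wall. I'll check their heights.

Run:
```python
from h import *
im,d=r.read_camera("top");p=world("top",d,np.ones(d.shape,bool));b=bf(p)*1000-[0,196]
for lo,hi in ((60,116),(-45,20),(-100,-46)):
    k=(b[:,0]>lo)&(b[:,0]<hi)&(b[:,1]>-50)&(b[:,1]<40)&(p[:,2]>.011)
    print(k.sum());print(np.round(np.c_[b[k],p[k,2]*1000])[:40].astype(int).tolist())
print([np.round(x["bbox"]) for x in r.masks_of("beaker_a","top")])
```

```text
80
[[116, -30, 23], [115, -33, 25], [115, -36, 27], [115, -38, 22], [115, -41, 20], [115, -46, 19], [115, -49, 18], [116, 11, 29], [116, 3, 25], [116, 0, 24], [116, -10, 18], [116, -13, 18], [116, -16, 17], [115, -21, 16], [116, -24, 13], [115, -29, 11], [116, 36, 28], [116, 31, 24], [115, 23, 23], [115, 14, 23], [116, 12, 16], [116, 10, 14], [116, 7, 12], [116, 4, 11], [115, -1, 14], [109, -38, 26], [108, -41, 30], [108, -43, 28], [108, -46, 27], [115, 32, 14], [115, 29, 12], [106, -38, 26], [105, -40, 30], [106, -43, 27], [104, -46, 36], [104, -49, 35], [102, -38, 33], [101, -41, 37], [101, -43, 39], [102, -46, 29]]
54
[[15, 40, 11], [13, 18, 11], [-6, -31, 23], [-7, -34, 27], [-7, -36, 22], [-7, -39, 22], [-10, -31, 29], [-10, -33, 30], [-10, -36, 31], [-11, -39, 34], [-13, -31, 33], [-12, -33, 29], [-13, -36, 30], [-13, -39, 31], [-12, -41, 19], [-16, -31, 39], [-15, -33, 32], [-16, -36, 36], [-17, -39, 40], [-16, -41, 25], [-18, -30, 34], [-18, -33, 31], [-19, -36, 33], [-19, -38, 34], [-19, -41, 28], [-21, -30, 39], [-21, -33, 39], [-21, -35, 34], [-21, -38, 33], [-22, -41, 37], [-24, -30, 38], [-24, -33, 39], [-24, -35, 32], [-25, -38, 37], [-25, -41, 38], [-26, -30, 35], [-26, -32, 32], [-26, -35, 31], [-27, -38, 30], [-27, -40, 33]]
94
[[-56, -12, 14], [-56, -15, 16], [-57, -18, 18], [-57, -20, 14], [-57, -26, 15], [-57, -29, 13], [-59, -10, 18], [-59, -12, 14], [-59, -15, 13], [-60, -18, 21], [-59, -20, 14], [-60, -23, 14], [-60, -25, 11], [-60, -28, 13], [-57, 34, 13], [-61, -6, 11], [-61, -12, 13], [-62, -15, 20], [-62, -17, 15], [-62, -20, 17], [-62, -25, 13], [-63, -29, 21], [-64, -7, 21], [-64, -9, 16], [-64, -12, 16], [-64, -14, 15], [-64, -17, 13], [-65, -20, 15], [-65, -22, 13], [-65, -25, 17], [-65, -28, 14], [-66, -31, 14], [-67, -6, 20], [-66, -9, 14], [-67, -11, 13], [-67, -14, 13], [-68, -17, 22], [-68, -20, 16], [-68, -23, 19], [-68, -25, 17]]
[array([268., 191.,  15.,  11.])]
```

Emit:
arm_command:
  increments:
    - [0,0,0,0,0,0]
    - [0,0,0,0,0,0]
    - [0,0,0,0,0,0]
    - [0,0,0,0,0,0]
    - [0,0,0,0,0,0]

```text
clock: 12.05
ee_pos: [0.4942, -0.1375, 0.2179]
orientation: [0.68, 0.734, -0.0, 0.0]
ft_force: [0.2, -0.1, 0.5]
gripper_width: 0.0141
grip_force: 0.0
```

```bash
cat > f.py <<'E'
from h import *
im,d=r.read_camera("top");p=world("top",d,np.ones(d.shape,bool));b=bf(p)*1000-[0,196]
k=(abs(b[:,0])<113)&(b[:,1]>-48)&(b[:,1]<40)&(p[:,2]>.022)
for lo,hi in ((60,113),(-45,20)):
    q=k&(b[:,0]>lo)&(b[:,0]<hi);print(r.get_obs()["clock"],q.sum(),np.round(b[q].mean(0),1),np.round(np.percentile(p[q,2],90),3))
E
python3 f.py
```

```text
12.1 38 [ 95.  -42.7] 0.036
12.1 47 [-20.8 -35.1] 0.035
```

Emit:
arm_command:
  increments:
    - [0,0,0,0,0,0]
    - [0,0,0,0,0,0]
    - [0,0,0,0,0,0]
    - [0,0,0,0,0,0]
    - [0,0,0,0,0,0]

```text
clock: 12.6
ee_pos: [0.4941, -0.1377, 0.2179]
orientation: [0.68, 0.733, -0.0, 0.0]
ft_force: [-0.7, -0.8, 0.1]
gripper_width: 0.0143
grip_force: 0.0
```

```bash
python3 f.py
```

```text
12.65 40 [ 94.5 -42.7] 0.035
12.65 49 [-21.9 -35.2] 0.035
```

```bash
python3 -c "
from workcell import r
print(r.job_done())"
```

```text
the job is handed in; nothing more can be done
None
```

I swept all three caps into the tray (one flat, two standing on their rims) and handed the job in at about 12.7 s; the cameras showed both beakers and the items on the case unmoved, and the judge returned no verdict.

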